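Seat the small milling cone in the sample mill and check that it rocks free

ROBOT

A 6-joint arm with a two-finger parallel gripper is mounted at the origin on the work surface. World frame = base frame: x ahead of the robot, y to its left, z up, the work surface at z = 0. Lengths are in m, angles in rad, forces in N, time in s.
With the tool pointing down it reaches from about 0.25 to 0.8 m from the base axis. Payload 3.9 kg.
Tool frame: the origin (TCP) lies on the mounting face of the last link; the fingertips stand r.tip_extent ahead of it and the grasp point (between the pads) lies 155 mm ahead of it (r.tip_extent is the distance from the TCP to the fingertips, in m); z points along the fingers, y is the line along which they close (so a half turn about z gives the same grasp; the last joint's range is limited). The gripper opens to 85 mm and grips with 20 to 120 N. Pads are 22 mm wide; open, the fingers measure 114 mm over their backs; the gripper's body (76 mm by 85 mm) begins 54 mm behind the grasp point. The pads swing forward as they close: fully open they stand 13 mm farther back than shut.
Start: joints at [1.328, 0.26, -0.138, 1.173, 0, 1.571], TCP at [0.126, 0.51, 0.405] pointing down, gripper open.
Joint ranges: [-2.78, 2.78], [-0.83, 1.72], [-1.28, 1.37], [-1.9, 2.12], [-1.57, 1.48], [-3.14, 3.14]. Speed limits (rad/s): [2.57, 2.57, 3.14, 3.14, 3.14, 3.14].

INTERFACE

Orientations are given as a rotation vector (axis times angle).
In Python, from workcell import r gives the robot as it stands.
- The arm moves only by the shell command python3 -m handwheel 'ROWS'. ROWS is JSON, a list of rows, each a list of 7 numbers: the shift along the world's x, y, z in mm, then the turn, a rotation vector about the world's x, y, z in rad, then the finger opening in mm, from 0 to 85.4. A call has 1 to 5 rows; each row is the pose to reach, as a shift and turn from the pose commanded when the call began; what a row does not reach only later rows make up. A row lasts 1/10 s, in which the tool goes at most 50 mm and 8.59 degrees, less where a joint would pass 70% of its speed; a pose out of reach is approached as far as the arm can. A call with a gripper value outside its range is refused whole. The fingers move at their own pace and stop on an object; the grip force is fixed at half the most. Time passes only in rows, so rows that repeat a pose let the fingers close. It gives the time, the measured TCP pose, the force and the opening at its end, in the units of the state.
- r.get_obs(): the state, without advancing time (a new reading comes with each control period).
- r.capture(name): name is "scene" or "top" or "wrist"; returns the picture (420x560x3 uint8, red, green, blue); there is no depth.
- r.get_calibration(name): a dict with "mtx" (3x3 intrinsics, pixels), "k1" (the pictures are not rectified: a ray, as slopes to the right and down, at radius r is drawn at 1 + k1 r^2 times it, then the intrinsics apply), "rvec" (rotation vector, rad) and "tvec" (3), from world to camera coordinates, as OpenCV has them; the wrist camera has in their place "hand_eye" (4x4, takes a point from camera to tool coordinates, whose origin is the TCP and whose axes are the flange's). Camera axes: x right, y down, z forward; pixel columns grow to the right and rows downward; lengths in m; the calibration is good to about 2 mm. A picture is of the moment at which its call begins: read the wrist's pose just before it. get_calibration takes no time and is no camera call.
- r.finish_job(): hands the job in, once; it reports no verdict.
Trained networks look in the newest picture that a camera, given by its name, has taken for a name from the list of things; names that differ only in an ending like _2 or _b are one class to them, and where a whole thing is asked for, a point or a joint stands for the part that bears it (a point fixed in the world has none). Each returns a list of dicts, best first, with "score" (0 to 1); they miss things now and then, are a little off and sometimes report something else, mostly with a low value. They report only what shows in the picture. A call takes as long as a camera call. They do not tell look-alikes from the thing itself.
- r.outline_of(camera, target): "region" (420x560 bool, what is visible of it) and "at" ([column, row] in pixels, amid what is visible of it).
The state is a dict: "t": time; "qpos": joint angles; "qd": joint speeds; "effort": joint torques, N m; "eef_pos": TCP position; "orientation": TCP orientation; "wrist_force": force on the tool from outside, world axes, zero at the start; "torque": the same for the moment, N m; "gripper_width": opening from 0.0 (shut) to 1.0 (fully open).
Only numpy, scipy, OpenCV 4.12 (cv2) and the standard library are available. Lean on these libraries where they do the work, as an engineer would, in place of code of your own. Each camera call takes 0.05 s, during which the arm holds its last target. There are 200 camera calls.

TASK

Set the small milling cone into the cup of the sample mill: rest it lightly on the drive lugs and turn it by feel until it drops fully home, the top of its taper flush with the cup's mouth, and leave it there a moment without twisting it. Then, still fully home, rock it by its grip plate against the light spring of the drive, about 30 degrees anticlockwise (seen from above) and then about 30 degrees clockwise of where it rested, let it swing back and leave it standing home and free. Be gentle, never pushing the cone with more than about 20 N, and leave the big cone and everything else where it is.

Things in the scene. Friction and masses are not known exactly. Their poses are not given: they have to be found in the camera images.
- cone: the small milling cone, loose, plain steel, about 0.22 kg, upright: the smaller of two cones. Origin on its axis at its lowest point, z up the axis. From below: a cross foot (two crossed bars along its x and y, each 30 long, 6 wide, 10 high), a taper from 40 diameter at height 10 to 62 at height 46, a straight rim 62 diameter to height 51, a neck 20 diameter to height 62, then the grip plate
- cone_grip (a point): middle of the small cone's grip plate, 77 above the cone's origin, with the cone's axes: an upright steel plate on top, 50 long (along x), 12 thick (along y), from 15 below this point to 15 above. Pinch it across its 12 mm thickness
- big_cone: the big milling cone, loose, same form, but 58 diameter at the bottom and 80 at the rim, with a 48 wide foot; it does not fit. Leave it. Origin at its lowest point, z up
- mill: the sample mill, fixed: white housing 130 x 130, 64 high, an upright steel cup on its middle. Origin on the cup's axis at bench height, z up; -x is the side with two small black buttons. The slippery cup flares from 40 inner diameter at height 80 to 62 (78 outer) at its mouth at height 116. A cone fully home has its origin at height 70 and its cone height 46 level with the cup's mouth
- lugs (a point): on the cup's axis, 78.5 above the mill's origin, with the mill's axes: the level of the tops of the four drive lugs (posts 10.5 diameter with bevelled tops, 90 degrees apart on a 26 diameter circle, standing on a disc 11.5 below). A cone that rests on the lugs has its origin at this level or a little below; with the cross foot between the lugs it drops 8.5 further, into the taper
- drive (a joint): turn of the drive lugs from their own rest, rad, positive anticlockwise from above; spring-centred (0.2 N m per rad), stops at -0.8 and 0.8; only the cone turns it. The rest direction of the lugs is arbitrary, unrelated to the mill's yaw; foot and lugs repeat every 90 degrees, so a turn of up to 90 degrees finds the gaps. The foot then has about 9 degrees of play either way
- jar: glass jar with white lid, 60 diameter, 85 high, loose bystander; origin at its underside
- beaker: open glass beaker, 68 diameter, 85 high, loose bystander; origin at its underside
- wash_bottle: clear plastic bottle, 64 diameter, 170 high, loose bystander; origin at its underside
- brush: cleaning brush with wooden handle, 160 long, lying on the bench, loose bystander; origin at its middle underneath
- dish: shallow white dish, 90 diameter, 18 high, loose bystander; origin at its underside
- can: aluminium can, 52 diameter, 70 high, loose bystander; origin at its underside
Not all that is in view belongs to the job. What is shaped like the cone but orange or red is not meant.

How it is judged:
On the way, in this order (a step that is already met when the one before it is completed fails the run):
1. the small cone sits fully home in the cup with the drive at rest (z of cone in the frame of mill below 0.073 m and horizontal distance between cone and mill below 0.003 m and angle between cone's own z axis and vertical below 0.06 rad and value of joint drive between -0.13 and 0.13 rad), for 0.2 s.
2. rocked anticlockwise: the cone, still home, turns the drive at least 0.17 rad anticlockwise of rest (z of cone in the frame of mill below 0.0735 m and value of joint drive above 0.17 rad), for 0.05 s.
3. rocked clockwise: the cone, still home, turns the drive at least 0.17 rad clockwise of rest (z of cone in the frame of mill below 0.0735 m and value of joint drive below -0.17 rad), for 0.05 s.
At the end, for the whole second after the job is handed in: The small cone stands fully home in the cup: within 3 mm of its full depth and of the cup's axis, upright within 3 degrees, at rest and let go, with the drive back within 8 degrees of its rest. The big cone and the bystanders are where they were (within 30 mm) (z of cone in the frame of mill between 0.066 and 0.073 m and horizontal distance between cone and mill below 0.003 m and angle between cone's own z axis and vertical below 0.06 rad and value of joint drive between -0.14 and 0.14 rad and linear speed of cone below 0.02 m/s and angular speed of cone below 0.2 rad/s); the robot touches nothing.
It fails at once if the cone is forced while it is not yet home: more than 60 N in all on lugs and cup wall, which a push of about 20 N makes, while it stands 5 mm or more above its seat (z of cone in the frame of mill above 0.0755 m and contact force between cone and mill above 60 N).
It fails at once if the cone is jammed into the taper: more than 90 N in all on the cup's sloping wall and the lugs, which a push of about 25 N makes (contact force between cone and mill above 90 N).
It fails at once if the robot presses on the mill with more than 30 N (contact force between any of the arm, the fingers and mill above 30 N).
It fails at once if the big cone or a bystander is moved more than 30 mm (distance of any of big_cone, jar, beaker, wash_bottle, brush, dish, can from where it was at the start of the episode above 0.03 m).
It also fails if it takes over 70 s, if anything falls off the work surface, if the arm or the gripper's body presses on something with over 40 N, if the wrist force passes 120 N, or if a joint passes its speed limit or range.

## Working session

There is one attempt and no reset: what is moved stays moved. The work goes in short steps, Python scripts to look and compute and a shell command to move; the robot and the scene stay as the last step left them, time stands still between calls to the robot, and variables do not carry over. Pictures are saved under pics/ and viewed, on a budget of 10 in all, crops included, one or two more only if the job needs it, and the job is handed in when it is done.

```bash
mkdir -p pics; ls; cat > h.py <<'E'
import numpy as np, cv2
from scipy.spatial.transform import Rotation as R
from workcell import r
def cam(name):
    c=r.get_calibration(name); K=np.array(c["mtx"]); k1=c["k1"]
    if name=="wrist":
        o=r.get_obs(); T=np.eye(4); T[:3,:3]=R.from_rotvec(o["orientation"]).as_matrix(); T[:3,3]=o["eef_pos"]
        T=T@np.array(c["hand_eye"]); Rc=T[:3,:3].T; t=-Rc@T[:3,3]
    else:
        Rc=R.from_rotvec(np.ravel(c["rvec"])).as_matrix(); t=np.ravel(c["tvec"])
    return K,k1,Rc,t
def ray(C,px):
    K,k1,Rc,t=C
    u=cv2.undistortPoints(np.array([[px]],float),K,np.array([k1,0,0,0.]))[0,0]
    return -Rc.T@t, Rc.T@np.array([u[0],u[1],1])
def at_z(C,px,z):
    o,d=ray(C,px); return o+d*(z-o[2])/d[2]
def proj(C,P):
    K,k1,Rc,t=C
    return cv2.projectPoints(np.array(P,float).reshape(-1,3),cv2.Rodrigues(Rc)[0],t,K,np.array([k1,0,0,0.]))[0][:,0]
def tri(rays):
    A=np.zeros((3,3));b=np.zeros(3);M=[]
    for o,d in rays:
        d=d/np.linalg.norm(d);P=np.eye(3)-np.outer(d,d);A+=P;b+=P@o;M.append((P,o))
    x=np.linalg.solve(A,b); return x,[np.linalg.norm(P@(x-o)) for P,o in M]
def shot(name,fn=None):
    C=cam(name); im=r.capture(name)
    if fn: cv2.imwrite("pics/"+fn,im[...,::-1])
    return C,im
E
python3 - <<'E'
from h import *
o=r.get_obs(); print(o, r.tip_extent)
ims=[]
for n in ["scene","top"]:
    C,im=shot(n); ims.append(im); print(n,-C[2].T@C[3])
    for t in ["cone","cone_grip","big_cone","mill","jar","beaker","wash_bottle","brush","dish","can"]:
        for q in r.outline_of(n,t)[:3]:
            g=q["region"]; ys,xs=np.where(g); print(t,round(q["score"],2),np.round(q["at"]),g.sum(),(xs.min(),xs.max(),ys.min(),ys.max()),np.round(at_z(C,q["at"],0.05),3))
cv2.imwrite("pics/a.png",np.vstack(ims)[:,:,::-1]); 
cv2.imwrite("pics/scene.png",ims[0][...,::-1]);cv2.imwrite("pics/top.png",ims[1][...,::-1])
E
```

```text
pics
{'t': 0.0, 'qpos': array([ 1.32799802e+00,  2.60699830e-01, -1.39400457e-01,  1.17270160e+00,
        4.22619868e-06,  1.57080609e+00]), 'qd': array([ 5.74469915e-06,  8.82520321e-04, -1.61315814e-03, -1.28146911e-03,
        1.33038720e-03,  1.10597413e-03]), 'effort': array([-2.69543070e-04, -4.05677927e+01,  2.53922457e+01,  1.88875815e-02,
        1.09392431e-04,  7.67813077e-06]), 'eef_pos': array([0.12613567, 0.50926177, 0.4038444 ]), 'orientation': array([-0.38043571, -3.11822242,  0.00312609]), 'wrist_force': array([ 0.0761286 , -0.21678771,  0.496889  ]), 'torque': array([ 0.01601737,  0.00444416, -0.07621164]), 'gripper_width': 0.996793939346689} 0.1734
scene [1.22985387 0.78387545 1.00591076]
cone 0.85 [216. 169.] 439 (np.int64(210), np.int64(229), np.int64(154), np.int64(182)) [ 0.488 -0.273  0.05 ]
cone 0.66 [244. 133.] 339 (np.int64(237), np.int64(254), np.int64(118), np.int64(145)) [ 0.299 -0.361  0.05 ]
cone 0.6 [213. 142.] 362 (np.int64(206), np.int64(224), np.int64(132), np.int64(156)) [ 0.405 -0.394  0.05 ]
cone_grip 0.89 [245. 135.] 379 (np.int64(237), np.int
[... 2622 characters left out ...]
t64(159)) [ 0.684 -0.251  0.05 ]
beaker 0.72 [312. 145.] 464 (np.int64(302), np.int64(324), np.int64(132), np.int64(157)) [ 0.687 -0.074  0.05 ]
wash_bottle 0.69 [137. 229.] 626 (np.int64(120), np.int64(153), np.int64(217), np.int64(239)) [0.451 0.453 0.05 ]
wash_bottle 0.42 [251. 190.] 2029 (np.int64(226), np.int64(279), np.int64(163), np.int64(217)) [0.557 0.111 0.05 ]
brush 0.75 [360. 259.] 552 (np.int64(337), np.int64(390), np.int64(254), np.int64(267)) [ 0.346 -0.202  0.05 ]
dish 0.61 [427. 194.] 639 (np.int64(413), np.int64(440), np.int64(179), np.int64(208)) [ 0.529 -0.411  0.05 ]
can 0.59 [151. 188.] 311 (np.int64(142), np.int64(162), np.int64(178), np.int64(197)) [0.572 0.411 0.05 ]
```

```bash
python3 - <<'E'
import cv2, numpy as np
a=cv2.imread("pics/scene.png");b=cv2.imread("pics/top.png")
x=cv2.resize(a[105:285,150:330],(390,390),interpolation=3);y=cv2.resize(b[130:300,220:440],(400,390),interpolation=3)
cv2.imwrite("pics/c1.png",np.hstack([x,y]))
E
```

```text
(no output)
```

View pics/c1.png

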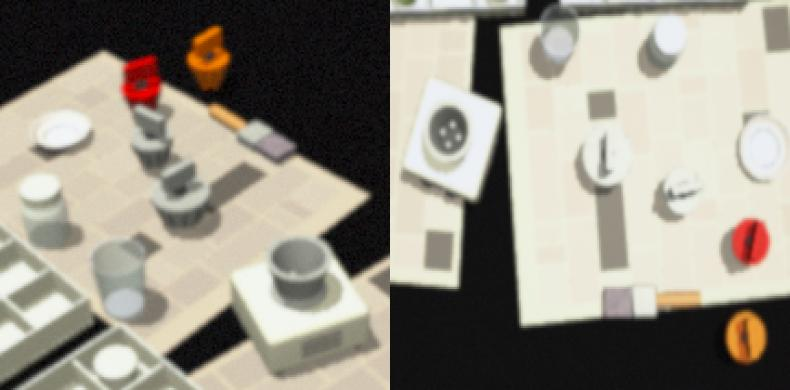

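Small steel cone: scene (216,169), top (382,212); big cone at top (340,194), with the mill at (250,192) and the lugs visible in its cup. I'll take a close look at the mill first.

```bash
python3 -c "
from h import *
print(np.round(r.get_calibration('wrist')['hand_eye'],3),r.get_calibration('wrist')['mtx'])"; python3 -m handwheel '[[50,-50,0,0,0,0,85],[90,-90,0,0,0,0,85],[130,-130,0,0,0,0,85],[170,-170,0,0,0,0,85],[210,-210,0,0,0,0,85]]'
```

```text
[[ 0.    -0.951 -0.309  0.08 ]
 [ 1.     0.    -0.     0.   ]
 [ 0.001 -0.309  0.951  0.031]
 [ 0.     0.     0.     1.   ]] [[367.42852749   0.         286.0888574 ]
 [  0.         367.42852749 206.79969577]
 [  0.           0.           1.        ]]
t: 1.6
eef_pos: [0.304, 0.3313, 0.4049]
orientation: [0.379, 3.118, 0.001]
wrist_force: [0.9, 1.2, 1.1]
gripper_width: 0.999
```

```bash
python3 -m handwheel '[[40,-40,0,0,0,0,85],[80,-70,0,0,0,0,85],[120,-110,0,0,0,0,85],[150,-150,0,0,0,0,85],[150,-180,0,0,0,0,85]]'
```

```text
t: 2.1
eef_pos: [0.456, 0.1512, 0.4047]
orientation: [0.382, 3.116, 0.001]
wrist_force: [0.5, 0.2, -0.2]
gripper_width: 0.994
```

```bash
python3 - <<'E'
from h import *
import pickle
C,im=shot("wrist","w1.png"); pickle.dump(C,open("w1.pkl","wb"))
for q in r.outline_of("wrist","mill")[:2]: print(q["score"],q["at"])
E
python3 -m handwheel '[[40,-15,0,0,0,0,85],[80,-30,0,0,0,0,85],[110,-40,0,0,0,0,85],[110,-40,0,0,0,0,85]]'
python3 - <<'E'
from h import *
import pickle
C,im=shot("wrist","w2.png"); pickle.dump(C,open("w2.pkl","wb"))
for q in r.outline_of("wrist","mill")[:2]: print(q["score"],q["at"])
a=cv2.imread("pics/w1.png");print(proj(C,[.555,.112,.116]))
cv2.imwrite("pics/c2.png",cv2.resize(np.vstack([a[20:320,130:530],im[60:360,130:530,::-1]]),(800,600*2))[:1200])
cv2.imwrite("pics/c2.png",np.hstack([a[:420,100:500],im[:420,100:500,::-1]]))
E
```

```text
0.64 [263.6, 281.5]
t: 2.6
eef_pos: [0.5662, 0.1125, 0.404]
orientation: [0.383, 3.116, 0.001]
wrist_force: [-1.2, 0.2, 0.3]
gripper_width: 0.994
0.73 [272.0, 168.4]
0.26 [27.3, 205.8]
[[281.4625743  186.67378202]]
```

View pics/c2.png

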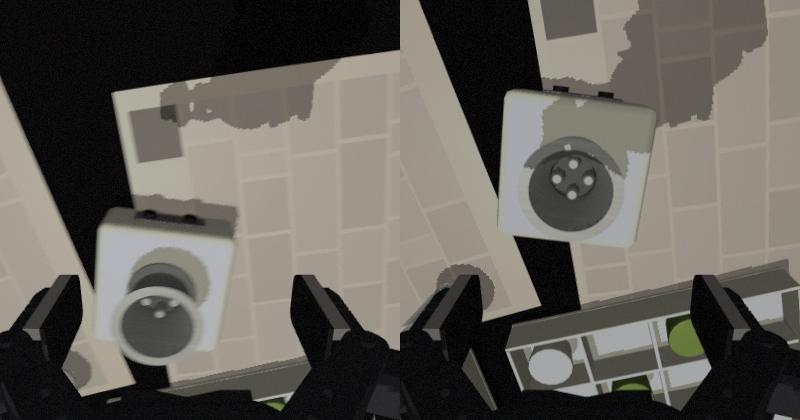

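w2 shows the cup mouth around (271,189) and four lug tops near (273,164), (257,179), (288,181) and (271,195). In w1 the mouth is near (257,325). Next I'll refine these, fitting the mouth circle in both views.

```bash
cat > mill.py <<'E'
from h import *
import pickle
from scipy.optimize import minimize
V=[(pickle.load(open(f"w{i}.pkl","rb")),cv2.GaussianBlur(cv2.imread(f"pics/w{i}.png",0),(0,0),0.8).astype(np.float32)) for i in (1,2)]
th=np.linspace(0,2*np.pi,180,endpoint=False)
def samp(C,g,c,rad):
    p=proj(C,c+np.c_[rad*np.cos(th),rad*np.sin(th),0*th]).astype(np.float32)
    return cv2.remap(g,p[:,:1],p[:,1:],cv2.INTER_LINEAR)[:,0]
def cost(p,V=V):
    c=np.array(p)/1000; s=0
    for C,g in V:
        s-=np.mean(np.clip(samp(C,g,c,.0335)-samp(C,g,c,.0285),0,60))+np.mean(np.clip(np.abs(samp(C,g,c,.0415)-samp(C,g,c,.0365)),0,30))
    return s
def fit(V):
    best=min(((cost((x,y,z),V),x,y,z) for x in np.arange(535,580,3) for y in np.arange(95,130,3) for z in ((108,116,124) if len(V)>1 else (116,))))
    if len(V)>1: return minimize(cost,best[1:],args=(V,),method="Nelder-Mead",options=dict(initial_simplex=[np.array(best[1:])+d for d in ([0,0,0],[3,0,0],[0,3,0],[0,0,5])]))
    return minimize(lambda q:cost((*q,116),V),best[1:3],method="Nelder-Mead")
f=fit(V);print("joint",f.x,f.fun)
for v in V:
    f1=fit([v]);print("single z116",f1.x,f1.fun)
C,g=V[1]; raw=cv2.imread("pics/w2.png",0)
P=[]
for a,b in [(273,164),(257,179),(288,181),(271,195)]:
    w=raw[b-8:b+9,a-8:a+9].astype(float); w=np.clip(w-(w.max()+np.median(w))/2,0,None)
    n,l,st,ce=cv2.connectedComponentsWithStats((w>0).astype(np.uint8)); k=1+np.argmin([np.hypot(*(ce[i]-8)) +(st[i,4]<6)*9 for i in range(1,n)])
    P.append(at_z(C,ce[k]+[a-8,b-8],.0785)); print(ce[k]+[a-8,b-8],st[k,4],np.round(P[-1]*1000,1))
P=np.array(P); c=P.mean(0); d=P-c; print("c",c,"rad",np.hypot(d[:,0],d[:,1])*1000,"ang mod90",np.degrees(np.arctan2(d[:,1],d[:,0]))%90)
E
python3 mill.py
```

```text
joint [555.89681757 101.74659602 117.34150033] -147.93374633789062
single z116 [556.39117043 100.94918163] -78.01841735839844
single z116 [556.1109107  102.70347924] -71.79039764404297
[272.87301587 164.        ] 63 [544.4 107.   78.5]
[256.37288136 178.72881356] 59 [553.   90.7  78.5]
[288.         180.42622951] 61 [560.7 115.6  78.5]
[271.60344828 194.60344828] 58 [569.2  99.4  78.5]
c [0.55686524 0.1032009  0.0785    ] rad [13.00970805 13.0624978  13.03733092 12.94357635] ang mod90 [72.96307148 72.96100649 72.67026011 73.07522837]
```

Lug radius 13.0 mm and mouth height 117 mm both match the text. The mill axis is about (0.5565, 0.1025) and the gaps lie at 27.9° mod 90. Next I go to the cone, turning the tool y axis to about 14°.

```bash
python3 -m handwheel '[[-20,-50,0,0,0,-0.14,85],[-40,-95,0,0,0,-0.28,85],[-60,-140,0,0,0,-0.42,85],[-80,-185,0,0,0,-0.56,85],[-100,-230,0,0,0,-0.7,85]]'; python3 -m handwheel '[[0,-45,0,0,0,-0.13,85],[0,-90,0,0,0,-0.26,85],[0,-110,0,0,0,-0.38,85],[0,-110,0,0,0,-0.38,85]]'
cat > v.py <<'E'
import sys,pickle
from h import *
n=sys.argv[1]
C,im=shot("wrist",n+".png"); pickle.dump(C,open(n+".pkl","wb"))
for q in r.outline_of("wrist","cone")[:4]:
    m=q["region"];ys,xs=np.where(m);print("cone",q["score"],q["at"],m.sum(),xs.min(),xs.max(),ys.min(),ys.max(),np.round(at_z(C,q["at"],.06),4))
E
python3 v.py c1
```

```text
t: 3.2
eef_pos: [0.4612, -0.1164, 0.405]
orientation: [-1.431, -2.796, -0.0]
wrist_force: [0.9, -0.6, 0.5]
gripper_width: 0.998
t: 3.6
eef_pos: [0.4626, -0.2274, 0.4049]
orientation: [1.934, 2.476, -0.0]
wrist_force: [0.2, 0.4, 0.5]
gripper_width: 0.997
cone 0.65 [293.2, 222.9] 3327 260 324 193 267 [ 0.4779 -0.2631  0.06  ]
cone 0.56 [79.5, 268.0] 3890 31 120 235 297 [ 0.2894 -0.3583  0.06  ]
```

```bash
python3 -m handwheel '[[0,-40,-40,0,0,0,85],[10,-60,-80,0,0,0,85],[10,-60,-90,0,0,0,85],[10,-60,-90,0,0,0,85]]'; python3 v.py c2; python3 - <<'E'
import cv2,numpy as np
a=cv2.imread("pics/c1.png")if 0 else None
a=cv2.imread("pics/c1.png");b=cv2.imread("pics/c2.png")
cv2.imwrite("pics/cc.png",np.hstack([a[:,100:500],b[:,100:500]]))
E
```

```text
t: 4.1
eef_pos: [0.4724, -0.2843, 0.3126]
orientation: [-1.923, -2.476, -0.0]
wrist_force: [-0.4, 0.3, 0.1]
gripper_width: 0.995
cone 0.91 [29.6, 247.6] 4732 0 69 209 296 [ 0.3084 -0.3475  0.06  ]
cone 0.82 [304.8, 193.3] 7134 257 349 146 256 [ 0.4782 -0.2648  0.06  ]
cone 0.72 [192.5, 305.2] 3430 135 216 262 369 [ 0.4235 -0.3627  0.06  ]
```

View pics/cc.png

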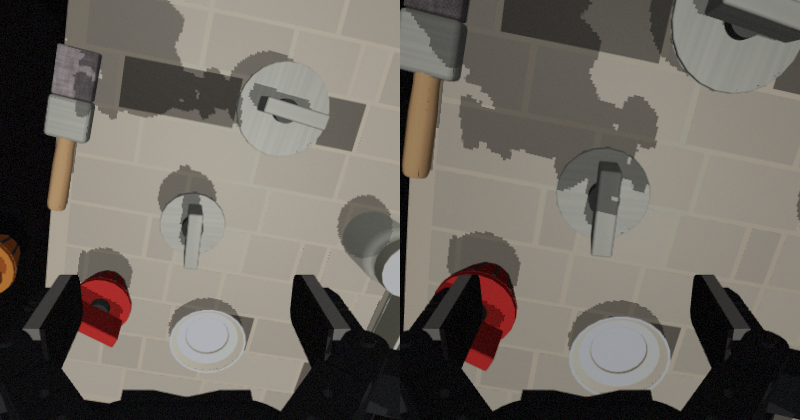

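The rim in w-c2 sits around (303,193), with the plate running from (309,163) to (301,255). I'll zoom in to pick the plate corners in both views.

```bash
python3 - <<'E'
import cv2,numpy as np
a=cv2.imread("pics/c1.png");b=cv2.imread("pics/c2.png")
x=cv2.resize(a[185:285,250:335],None,fx=4.5,fy=4.5,interpolation=2);y=cv2.resize(b[140:265,250:360],None,fx=3.6,fy=3.6,interpolation=2)
print(x.shape,y.shape)
cv2.imwrite("pics/z.png",np.hstack([x,y]))
E
```

```text
(450, 382, 3) (450, 396, 3)
```

View pics/z.png

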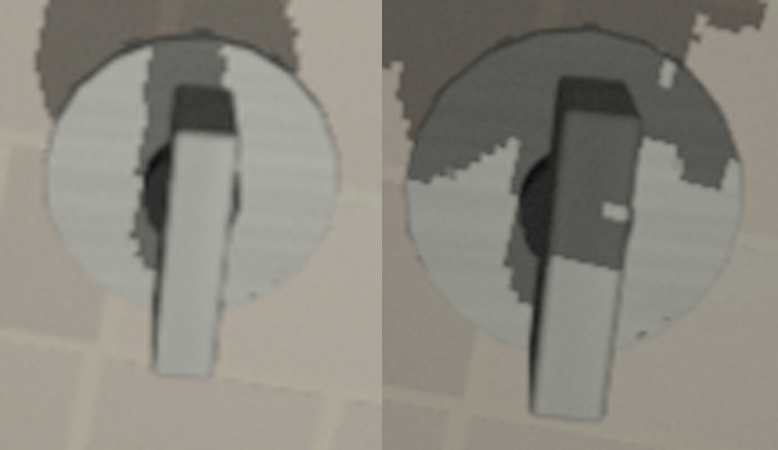

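```bash
python3 - <<'E'
from h import *
import pickle
C1,C2=[pickle.load(open(f"c{i}.pkl","rb")) for i in (1,2)]
A=np.array([[177,132],[238,133],[212,377],[157,375]])/4.5+[250,185]
B=np.array([[186,110],[256,117],[221,418],[149,413]])/3.6+[250,140]
X=[]
for a,b in zip(A,B):
    x,e=tri([ray(C1,a),ray(C2,b)]);X.append(x);print(np.round(x*1000,1),np.round(np.array(e)*1000,1))
for C,P in((C1,A),(C2,B)):
    Q=np.array([at_z(C,p,.092) for p in P]);d=(Q[2]+Q[3]-Q[0]-Q[1])/2;w=(Q[1]+Q[2]-Q[0]-Q[3])/2
    print(np.round(Q.mean(0)*1000,1),"len",np.hypot(*d[:2]),"ang",np.degrees(np.arctan2(d[1],d[0]))%180,"w",np.hypot(*w[:2]))
o=r.get_obs();M=R.from_rotvec(o["orientation"]).as_matrix();print("tooly",np.degrees(np.arctan2(M[1,1],M[0,1])),o["eef_pos"],o["qpos"])
E
```

```text
[ 469.3 -244.5   93.8] [0.1 0.1]
[ 480.7 -244.4   86.7] [0.2 0.2]
[ 488.  -291.7   91.2] [0.1 0.1]
[ 477.2 -293.6   91.6] [0.6 0.6]
[ 478.8 -268.2   92. ] len 0.04919205922575171 ang 99.42354785365228 w 0.010749517204202936
[ 478.4 -268.2   92. ] len 0.04879163132910897 ang 98.87097845481217 w 0.010875094841696423
tooly 14.351723128044206 [ 0.47344933 -0.28480971  0.31560776] [-5.41706181e-01  3.58460082e-01 -2.35812087e-01  9.76872104e-01
  5.18863305e-04  7.78605196e-01]
```

Plate 49×11 mm, top at about 91 mm, centre (478.6, −268.2), direction 99.2°: consistent. Now I descend and grip.

```bash
python3 -m handwheel '[[5,16.6,0,0,0,-0.09,85],[5,16.6,-35,0,0,-0.09,85],[5,16.6,-65,0,0,-0.09,85],[5,16.6,-78,0,0,-0.09,85],[5,16.6,-78,0,0,-0.09,85]]'; python3 -m handwheel '[[0,0,0,0,0,0,5],[0,0,0,0,0,0,5],[0,0,0,0,0,0,5],[0,0,0,0,0,0,5],[0,0,0,0,0,0,5]]'; python3 -m handwheel '[[0,0,0,0,0,0,5],[0,0,0,0,0,0,5],[0,0,0,0,0,0,5]]'
```

```text
t: 4.7
eef_pos: [0.4781, -0.2684, 0.2368]
orientation: [-2.036, -2.391, 0.0]
wrist_force: [-0.3, 0.0, 0.6]
gripper_width: 0.994
t: 5.2
eef_pos: [0.4785, -0.27, 0.2372]
orientation: [2.039, 2.389, 0.0]
wrist_force: [0.6, 1.3, 3.0]
gripper_width: 0.144
t: 5.5
eef_pos: [0.4787, -0.2701, 0.2373]
orientation: [2.038, 2.389, 0.0]
wrist_force: [-0.9, 0.3, 5.9]
gripper_width: 0.13
```

```bash
python3 -m handwheel '[[0,0,20,0,0,0,5],[0,0,60,0,0,0,5],[0,0,100,0,0,0,5],[0,0,140,0,0,0,5],[0,0,160,0,0,0,5]]'; python3 -m handwheel '[[0,0,8,0,0,0,5],[0,0,8,0,0,0,5]]'; python3 v.py l1; python3 - <<'E'
import cv2,numpy as np
b=cv2.imread("pics/l1.png");cv2.imwrite("pics/l1c.png",b)
E
```

```text
t: 6.0
eef_pos: [0.4786, -0.2701, 0.3996]
orientation: [2.037, 2.387, 0.001]
wrist_force: [1.1, -1.9, -2.3]
gripper_width: 0.13
t: 6.2
eef_pos: [0.4784, -0.2699, 0.4048]
orientation: [2.039, 2.389, 0.0]
wrist_force: [0.2, -0.5, -2.2]
gripper_width: 0.131
cone 0.9 [287.7, 250.2] 11110 221 351 196 366 [ 0.49   -0.3344  0.06  ]
cone 0.75 [197.9, 274.3] 3262 162 228 239 311 [ 0.4089 -0.3731  0.06  ]
cone 0.74 [77.8, 242.6] 3990 24 115 209 269 [ 0.2937 -0.3584  0.06  ]
cone 0.36 [151.1, 67.8] 6059 127 179 2 178 [ 0.3553 -0.1929  0.06  ]
```

View pics/l1c.png

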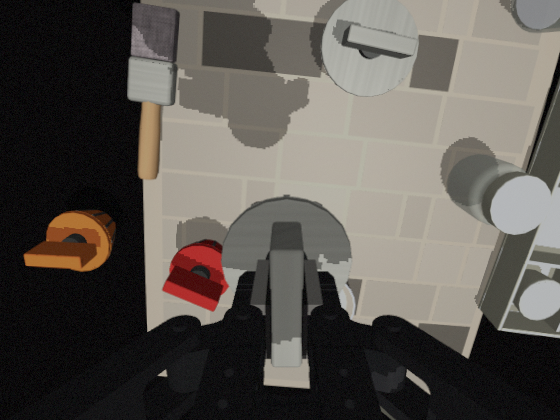

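Held square in the fingers: plate at column 287, rim from 221 to 351, rim top at row 196. I'll work out the cone's axis in the tool frame from the rim arc.

```bash
python3 - <<'E'
from h import *
from scipy.optimize import least_squares
q=r.outline_of("wrist","cone")[0]; m=q["region"]
c=r.get_calibration("wrist");K=np.array(c["mtx"]);T=np.array(c["hand_eye"])
C=(K,c["k1"],T[:3,:3].T,-T[:3,:3].T@T[:3,3])
E=np.array([(x,np.where(m[:,x])[0].min()) for x in range(226,348) if not 262<x<312 and m[:,x].any()],float)
E=E[E[:,1]<245]
for z in (.184,.186,.188):
    X=np.array([at_z(C,e,z)[:2] for e in E])
    f=least_squares(lambda p:np.hypot(*(X-p[:2]).T)-p[2],[0,0,.031]);g=least_squares(lambda p:np.hypot(*(X-p).T)-.031,[0,0])
    print(z,len(E),f.x*1000,g.x*1000,np.std(g.fun)*1000)
o=r.get_obs();M=R.from_rotvec(o["orientation"]).as_matrix();print("tool x ang",np.degrees(np.arctan2(M[1,0],M[0,0])),o["eef_pos"],o["qpos"],o["wrist_force"])
E
```

```text
0.184 73 [ 5.39362492 -0.09329562 29.27176104] [ 3.15572128 -0.09116207] 0.37565601022981226
0.186 73 [ 4.42889186 -0.09011341 29.65329526] [ 2.67992394 -0.08846979] 0.3148005330235412
0.188 73 [ 3.46415881 -0.08693119 30.03482948] [ 2.20705742 -0.08576662] 0.257309374163745
tool x ang 99.05343361882602 [ 0.47777143 -0.26951416  0.40251895] [-5.13601146e-01  3.03222271e-01 -8.26987963e-02  1.18901273e+00
 -3.03928768e-05  8.99178863e-01] [ 0.11046872  0.69712818 -4.19615605]
```

```bash
python3 -m handwheel '[[10,40,0,0,0,0,5],[20,85,0,0,0,0,5],[30,130,0,0,0,0,5],[38,175,0,0,0,0,5],[45,220,0,0,0,0,5]]'; python3 -m handwheel '[[10,45,0,0,0,0,5],[20,90,0,0,0,0,5],[30,125,0,0,0,0,5],[33,150,0,0,0,0,5],[33,150,0,0,0,0,5]]'; python3 -m handwheel '[[0,0,-15,0,0,0,5],[0,0,-15,0,0,0,5],[0,0,-15,0,0,0,5]]'; python3 v.py m1
```

```text
t: 6.85
eef_pos: [0.523, -0.0481, 0.4028]
orientation: [-2.038, -2.387, 0.003]
wrist_force: [0.6, 0.2, -2.3]
gripper_width: 0.127
t: 7.35
eef_pos: [0.5564, 0.1032, 0.4024]
orientation: [-2.032, -2.392, 0.002]
wrist_force: [-0.1, -0.4, -2.8]
gripper_width: 0.129
t: 7.65
eef_pos: [0.5558, 0.0994, 0.3885]
orientation: [-2.039, -2.388, 0.004]
wrist_force: [0.7, -0.0, -3.0]
gripper_width: 0.125
cone 0.62 [288.8, 249.5] 11065 220 351 195 367 [0.5657 0.0429 0.06  ]
```

View pics/m1.png

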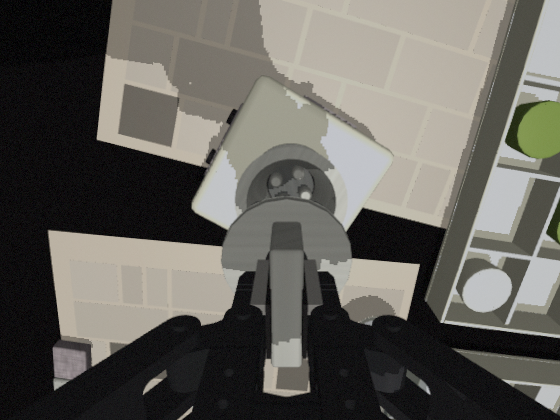

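The cup is visible beyond the rim with lug tops near (275,181), (299,174) and (305,195). I'll compare these with the predicted lug positions to correct the mill axis in this camera pose.

```bash
python3 - <<'E'
from h import *
import pickle
C=pickle.load(open("m1.pkl","rb"))
im=cv2.imread("pics/m1.png",0)
a=np.radians(72.9+90*np.arange(4)); L=np.c_[.5568+.013*np.cos(a),.1030+.013*np.sin(a),0*a+.0785]
print("pred",proj(C,L))
for p,b in [(275,181),(299,174),(305,195)]:
    w=im[b-7:b+8,p-7:p+8].astype(float);w=np.clip(w-(w.max()+np.median(w))/2,0,None)
    n,l,st,ce=cv2.connectedComponentsWithStats((w>0).astype(np.uint8))
    k=1+np.argmax(st[1:,4]);e=ce[k]+[p-7,b-7];X=at_z(C,e,.0785);d=np.hypot(*(L-X)[:,:2].T);j=d.argmin();print(e,st[k,4],"offset mm",np.round((X-L[j])*1000,1))
# mouth circle arc check: predicted points of inner & outer mouth, far side
t=np.radians(np.arange(0,360,30));
for rad in(.031,.039): print(rad,np.round(proj(C,np.c_[.5562+rad*np.cos(t),.1022+rad*np.sin(t),0*t+.116])).astype(int).tolist())
for _ in range(3):
    o=r.get_obs();print(o["t"],o["eef_pos"],o["wrist_force"])
E
```

```text
pred [[297.24388384 174.31372568]
 [274.94636638 181.72948841]
 [282.61229176 202.94295732]
 [304.55242513 195.79811556]]
[275.45901639 181.29508197] 61 offset mm [0.3 0.4 0. ]
[298.24242424 174.12121212] 33 offset mm [0.7 0.3 0. ]
[305.12727273 195.18181818] 55 offset mm [0.4 0.6 0. ]
0.031 [[333, 211], [332, 189], [318, 170], [297, 160], [273, 163], [254, 176], [245, 197], [248, 219], [262, 236], [282, 245], [305, 243], [323, 230]]
0.039 [[344, 212], [343, 185], [326, 161], [299, 148], [268, 152], [244, 169], [233, 196], [237, 223], [255, 244], [281, 255], [308, 252], [332, 237]]
7.75 [0.55629422 0.09951461 0.38969864] [-0.25629791  0.46893101 -2.72412337]
7.75 [0.55629422 0.09951461 0.38969864] [-0.25629791  0.46893101 -2.72412337]
7.75 [0.55629422 0.09951461 0.38969864] [-0.25629791  0.46893101 -2.72412337]
```

Prediction holds within 0.7 mm. I'll correct by (+1, +1.5) mm and lower to about 5 mm above the lugs.

```bash
python3 -m handwheel '[[1,1.5,0,0,0,0,5],[1,1.5,-25,0,0,0,5],[1,1.5,-45,0,0,0,5],[1,1.5,-60,0,0,0,5],[1,1.5,-66,0,0,0,5]]'; python3 -m handwheel '[[0,0,-1,0,0,0,5],[0,0,-1,0,0,0,5]]'
```

```text
t: 8.25
eef_pos: [0.5569, 0.1014, 0.3225]
orientation: [-2.039, -2.388, 0.002]
wrist_force: [-0.1, -0.3, -2.4]
gripper_width: 0.13
t: 8.45
eef_pos: [0.5577, 0.1017, 0.3234]
orientation: [2.039, 2.389, 0.001]
wrist_force: [0.8, 0.5, -2.0]
gripper_width: 0.134
```

```bash
python3 -m handwheel '[[0,0,-1,0,0,0,5],[0,0,-2,0,0,0,5],[0,0,-2,0,0,0,5]]'; python3 -m handwheel '[[0,0,-1,0,0,0,5],[0,0,-1,0,0,0,5]]'
```

```text
t: 8.75
eef_pos: [0.5575, 0.1017, 0.3211]
orientation: [2.039, 2.389, 0.001]
wrist_force: [-0.4, -0.1, -2.5]
gripper_width: 0.127
t: 8.95
eef_pos: [0.5573, 0.1017, 0.3197]
orientation: [-2.039, -2.39, 0.0]
wrist_force: [-0.6, 0.7, -2.1]
gripper_width: 0.129
```

```bash
python3 -m handwheel '[[0,0,-1,0,0,0,5],[0,0,-1.5,0,0,0,5],[0,0,-1.5,0,0,0,5]]'; python3 -m handwheel '[[0,0,-0.6,0,0,0,5],[0,0,-0.6,0,0,0,5]]';python3 -m handwheel '[[0,0,-0.6,0,0,0,5],[0,0,-0.6,0,0,0,5]]'
```

```text
t: 9.25
eef_pos: [0.5573, 0.1017, 0.3181]
orientation: [-2.039, -2.39, 0.0]
wrist_force: [-0.2, 0.6, -2.1]
gripper_width: 0.13
t: 9.45
eef_pos: [0.5573, 0.1017, 0.3175]
orientation: [-2.039, -2.39, 0.0]
wrist_force: [0.1, 0.4, -2.9]
gripper_width: 0.128
t: 9.65
eef_pos: [0.5573, 0.1017, 0.3169]
orientation: [-2.039, -2.39, 0.0]
wrist_force: [0.6, 0.1, -2.3]
gripper_width: 0.129
```

```bash
python3 -m handwheel '[[0,0,-0.6,0,0,0,5],[0,0,-0.6,0,0,0,5]]';python3 -m handwheel '[[0,0,-0.5,0,0,0,5],[0,0,-0.5,0,0,0,5]]'
```

```text
t: 9.85
eef_pos: [0.5573, 0.1017, 0.3163]
orientation: [-2.039, -2.39, 0.0]
wrist_force: [-0.4, 0.7, -3.5]
gripper_width: 0.129
t: 10.05
eef_pos: [0.5574, 0.1017, 0.3159]
orientation: [2.039, 2.39, 0.0]
wrist_force: [-0.1, -0.2, -1.9]
gripper_width: 0.128
```

```bash
python3 -m handwheel '[[0,0,-0.5,0,0,0,5],[0,0,-0.5,0,0,0,5]]';python3 -m handwheel '[[0,0,-0.4,0,0,0,5],[0,0,-0.4,0,0,0,5]]'
```

```text
t: 10.25
eef_pos: [0.5574, 0.1017, 0.3157]
orientation: [2.039, 2.39, 0.0]
wrist_force: [-0.0, -0.6, -0.2]
gripper_width: 0.132
t: 10.45
eef_pos: [0.5574, 0.1017, 0.3155]
orientation: [2.039, 2.389, 0.001]
wrist_force: [-0.6, 0.3, 2.5]
gripper_width: 0.131
```

```bash
python3 -m handwheel '[[0,0,-0.4,0,0,0,5],[0,0,-0.4,0,0,0,5]]'; python3 -c "
from h import *
o=r.get_obs();print(o['wrist_force'],o['torque'],o['eef_pos'])"
```

```text
t: 10.65
eef_pos: [0.5574, 0.1017, 0.3153]
orientation: [2.039, 2.389, 0.001]
wrist_force: [-1.7, -1.0, 5.4]
gripper_width: 0.134
[-1.74158753 -0.9532583   5.42928572] [-0.14793823  0.40757127  0.02643223] [0.55741166 0.10169698 0.3153355 ]
```

Resting on the lugs with about 8 N at the predicted height. Now I turn anticlockwise by feel.

```bash
python3 -m handwheel '[[0.1,0,0.2,0,0,0.05,5],[0.2,0.1,0.2,0,0,0.1,5],[0.2,0.1,0.2,0,0,0.1,5]]'; python3 -m handwheel '[[0.1,0,0,0,0,0.05,5],[0.1,0,0,0,0,0.05,5]]'; python3 -m handwheel '[[0.1,0,0,0,0,0.05,5],[0.1,0,0,0,0,0.05,5]]'
```

```text
t: 10.95
eef_pos: [0.5576, 0.1018, 0.3147]
orientation: [1.917, 2.488, 0.0]
wrist_force: [-0.2, -0.2, -0.7]
gripper_width: 0.129
t: 11.15
eef_pos: [0.5576, 0.1018, 0.3143]
orientation: [-1.855, -2.535, 0.0]
wrist_force: [-0.1, 0.4, -1.0]
gripper_width: 0.13
t: 11.35
eef_pos: [0.5576, 0.1017, 0.3143]
orientation: [-1.792, -2.58, 0.001]
wrist_force: [-0.3, -0.4, -2.3]
gripper_width: 0.131
```

```bash
python3 -m handwheel '[[0.1,0,0,0,0,0.05,5],[0.1,0,0,0,0,0.05,5]]'; python3 -m handwheel '[[0.1,0,0,0,0,0.05,5],[0.1,0,0,0,0,0.05,5]]';  python3 -c "
from h import *
o=r.get_obs();print(o['wrist_force'],o['torque'],o['eef_pos'])"
```

```text
t: 11.55
eef_pos: [0.5577, 0.1017, 0.3144]
orientation: [-1.727, -2.623, 0.001]
wrist_force: [0.2, 0.3, -1.7]
gripper_width: 0.131
t: 11.75
eef_pos: [0.5578, 0.1017, 0.3146]
orientation: [-1.662, -2.666, 0.001]
wrist_force: [0.2, 0.5, -2.3]
gripper_width: 0.126
[ 0.18057313  0.45446627 -2.28223251] [-0.10498314 -0.06800219  0.00769352] [0.55782835 0.10174724 0.31456162]
```

Contact force vanished, so the foot is in the gap. I lower it while watching the force.

```bash
python3 -m handwheel '[[0.1,0,-1,0,0,0.03,5],[0.1,0,-2,0,0,0.03,5],[0.1,0,-2,0,0,0.03,5]]'; python3 -m handwheel '[[0,0,-1,0,0,0,5],[0,0,-1.5,0,0,0,5],[0,0,-1.5,0,0,0,5]]'
```

```text
t: 12.05
eef_pos: [0.5579, 0.1017, 0.3126]
orientation: [-1.621, -2.69, 0.001]
wrist_force: [-1.0, -0.1, -2.1]
gripper_width: 0.13
t: 12.35
eef_pos: [0.558, 0.1018, 0.3112]
orientation: [-1.619, -2.692, 0.0]
wrist_force: [0.8, -0.1, -2.3]
gripper_width: 0.13
```

```bash
python3 -m handwheel '[[0,0,-1,0,0,0,5],[0,0,-1,0,0,0,5]]'; python3 -m handwheel '[[0,0,-1,0,0,0,5],[0,0,-1,0,0,0,5]]'
```

```text
t: 12.55
eef_pos: [0.558, 0.1018, 0.3102]
orientation: [-1.619, -2.692, 0.0]
wrist_force: [-0.3, 0.1, -2.5]
gripper_width: 0.129
t: 12.75
eef_pos: [0.558, 0.1018, 0.3092]
orientation: [-1.619, -2.692, 0.0]
wrist_force: [0.4, -0.4, -2.2]
gripper_width: 0.133
```

```bash
python3 -m handwheel '[[0,0,-0.6,0,0,0,5],[0,0,-0.6,0,0,0,5]]'; python3 -m handwheel '[[0,0,-0.6,0,0,0,5],[0,0,-0.6,0,0,0,5]]';python3 -m handwheel '[[0,0,-0.4,0,0,0,5],[0,0,-0.4,0,0,0,5]]'
```

```text
t: 12.95
eef_pos: [0.558, 0.1018, 0.3086]
orientation: [-1.619, -2.692, 0.0]
wrist_force: [-0.3, -0.5, -2.3]
gripper_width: 0.129
t: 13.15
eef_pos: [0.5581, 0.1018, 0.3081]
orientation: [1.619, 2.692, 0.001]
wrist_force: [0.1, -0.0, -3.0]
gripper_width: 0.122
t: 13.35
eef_pos: [0.5581, 0.1019, 0.3079]
orientation: [1.619, 2.692, 0.001]
wrist_force: [0.6, 0.5, -0.8]
gripper_width: 0.13
```

```bash
python3 -m handwheel '[[0,0,-0.4,0,0,0,5],[0,0,-0.4,0,0,0,5]]'; python3 -c "
from h import *
o=r.get_obs();print(o['wrist_force'],o['torque'],o['eef_pos'])"
```

```text
t: 13.55
eef_pos: [0.5581, 0.1018, 0.3078]
orientation: [1.619, 2.692, 0.001]
wrist_force: [-0.9, 0.1, 1.4]
gripper_width: 0.128
[-0.87635715  0.12576351  1.4266044 ] [ 0.10224929  0.11065736 -0.00726948] [0.55809628 0.10184152 0.30776372]
```

Seated at a drop of about 8 mm with no side force and no twist. I'll release it to rest, shift the tool onto the cone axis and regrip.

```bash
python3 -m handwheel '[[0,0,0.3,0,0,0,5],[0,0,0.3,0,0,0,5],[0,0,0.3,0,0,0,25],[0,0,0.3,0,0,0,45],[0,0,0.3,0,0,0,45]]'; python3 -m handwheel '[[-0.9,1.7,0,0,0,0,45],[-0.9,1.7,0,0,0,0,45],[-0.9,1.7,0,0,0,0,45]]'; python3 v.py s1
```

```text
t: 14.05
eef_pos: [0.5581, 0.1017, 0.3076]
orientation: [1.619, 2.692, -0.0]
wrist_force: [-0.3, 0.7, -0.0]
gripper_width: 0.526
t: 14.35
eef_pos: [0.5571, 0.1036, 0.3076]
orientation: [1.619, 2.692, -0.0]
wrist_force: [-0.9, -0.0, 0.6]
gripper_width: 0.521
cone 0.71 [290.2, 263.2] 13380 223 349 200 371 [0.5732 0.0783 0.06  ]
```

View pics/s1.png

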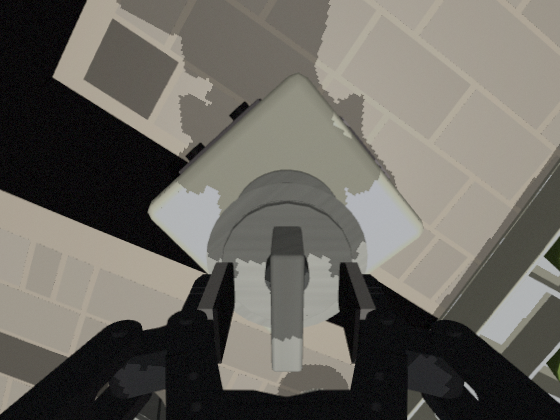

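The cone stands concentric and flush, with the plate straight at column 287. Regrip, then rock anticlockwise.

```bash
python3 -m handwheel '[[0,0,0,0,0,0,5],[0,0,0,0,0,0,5],[0,0,0,0,0,0,5],[0,0,0,0,0,0,5],[0,0,0,0,0,0,5]]'; python3 -m handwheel '[[0,0,-0.4,0,0,0,5],[0,0,-0.4,0,0,0,5]]'; python3 -c "
from h import *
o=r.get_obs();print(o['wrist_force'],o['torque'],o['eef_pos'])"
```

```text
t: 14.95
eef_pos: [0.5572, 0.1035, 0.3077]
orientation: [1.619, 2.692, 0.0]
wrist_force: [0.1, 1.4, 0.6]
gripper_width: 0.13
t: 15.15
eef_pos: [0.5572, 0.1035, 0.3077]
orientation: [1.619, 2.692, 0.001]
wrist_force: [-0.8, -0.7, 5.4]
gripper_width: 0.131
[-0.81924056 -0.6669147   5.39261097] [ 0.0494541   0.13179697 -0.06154506] [0.55717807 0.10349597 0.3076623 ]
```

```bash
python3 -m handwheel '[[0,0,0,0,0,0.08,5],[0,0,0,0,0,0.16,5],[0,0,0,0,0,0.24,5],[0,0,0,0,0,0.24,5]]'; python3 -m handwheel '[[0,0,0,0,0,0.1,5],[0,0,0,0,0,0.2,5],[0,0,0,0,0,0.28,5],[0,0,0,0,0,0.28,5],[0,0,0,0,0,0.28,5]]';  python3 -c "
from h import *
o=r.get_obs();print(o['wrist_force'],o['torque'],o['eef_pos'])"
```

```text
t: 15.55
eef_pos: [0.5571, 0.1035, 0.3076]
orientation: [1.285, 2.866, 0.0]
wrist_force: [-0.9, -0.1, 3.9]
gripper_width: 0.131
t: 16.05
eef_pos: [0.5571, 0.1034, 0.3076]
orientation: [0.877, 3.016, -0.0]
wrist_force: [-0.9, -0.7, 4.0]
gripper_width: 0.128
[-0.90188027 -0.73730987  4.01298738] [-0.10295526  0.27240932  0.08836231] [0.55710195 0.10339389 0.30757304]
```

```bash
cat > tq.py <<'E'
from h import *
L=[]
for _ in range(6): r.capture("top"); L.append(r.get_obs()["torque"][2])
print("Tz",np.mean(L),np.std(L),r.get_obs()["wrist_force"])
E
python3 tq.py; python3 -m handwheel '[[0,0,0,0,0,-0.1,5],[0,0,0,0,0,-0.2,5],[0,0,0,0,0,-0.3,5],[0,0,0,0,0,-0.4,5],[0,0,0,0,0,-0.5,5]]'; python3 -m handwheel '[[0,0,0,0,0,-0.1,5],[0,0,0,0,0,-0.2,5],[0,0,0,0,0,-0.3,5],[0,0,0,0,0,-0.4,5],[0,0,0,0,0,-0.5,5]]'; python3 -m handwheel '[[0,0,0,0,0,-0.04,5],[0,0,0,0,0,-0.04,5],[0,0,0,0,0,-0.04,5]]'; python3 tq.py
```

```text
Tz 0.07888589509688908 0.04448587874340847 [-1.10411621 -0.71584525  5.21601148]
t: 16.85
eef_pos: [0.5572, 0.1035, 0.3076]
orientation: [1.601, 2.703, 0.001]
wrist_force: [-0.3, 0.2, 4.8]
gripper_width: 0.132
t: 17.35
eef_pos: [0.5574, 0.1036, 0.3076]
orientation: [2.219, 2.223, 0.001]
wrist_force: [-0.7, -0.6, 4.0]
gripper_width: 0.129
t: 17.65
eef_pos: [0.5574, 0.1035, 0.3076]
orientation: [2.258, 2.184, 0.001]
wrist_force: [-0.9, 0.3, 5.4]
gripper_width: 0.128
Tz -0.032557365084342316 0.03193298567882947 [0.37974073 0.05808711 4.57195323]
```

Reaction torque flips sign between the two ends (about +0.08 and −0.03 N·m), at the size the spring would give. Swing back and let go.

```bash
python3 -m handwheel '[[0,0,0,0,0,0.1,5],[0,0,0,0,0,0.2,5],[0,0,0,0,0,0.3,5],[0,0,0,0,0,0.4,5],[0,0,0,0,0,0.52,5]]'; python3 -m handwheel '[[0,0,0.4,0,0,0,5],[0,0,0.4,0,0,0,5],[0,0,0.4,0,0,0,25],[0,0,0.4,0,0,0,50],[0,0,0.4,0,0,0,50]]'; python3 -m handwheel '[[0,0,0.4,0,0,0,50],[0,0,20,0,0,0,50],[0,0,60,0,0,0,50],[0,0,100,0,0,0,50],[0,0,100,0,0,0,50]]'; python3 v.py f1
```

```text
t: 18.45
eef_pos: [0.5572, 0.1035, 0.3076]
orientation: [1.614, 2.695, 0.001]
wrist_force: [-0.8, 0.8, 6.0]
gripper_width: 0.129
t: 18.95
eef_pos: [0.5569, 0.1034, 0.307]
orientation: [-1.619, -2.691, 0.001]
wrist_force: [0.4, -0.2, -0.1]
gripper_width: 0.587
t: 19.45
eef_pos: [0.5587, 0.1038, 0.4135]
orientation: [1.615, 2.685, 0.011]
wrist_force: [0.1, 0.4, 0.1]
gripper_width: 0.581
cone 0.74 [283.1, 197.3] 5473 240 322 156 251 [0.5674 0.0886 0.06  ]
```

View pics/f1.png

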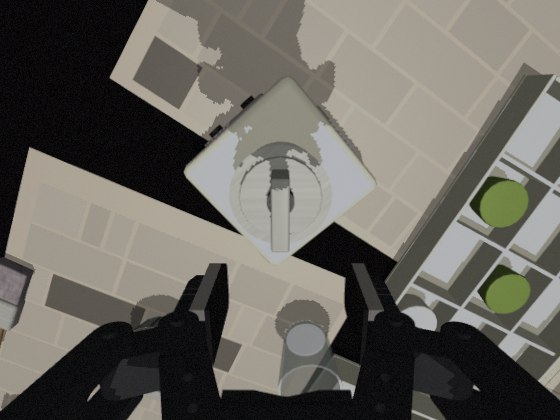

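The cone stands flush and concentric in the cup at about (281,197), with the plate at the central angle and the fingers clear. Handing in.

```bash
python3 -m handwheel '[[0,0,0,0,0,0,50],[0,0,0,0,0,0,50],[0,0,0,0,0,0,50]]'; python3 -c "
from workcell import r
print(r.finish_job())"
```

```text
t: 19.85
eef_pos: [0.5568, 0.1034, 0.4063]
orientation: [-1.618, -2.691, 0.003]
wrist_force: [-0.8, -0.1, -0.1]
gripper_width: 0.584
the job is handed in; nothing more can be done
None
```

The small steel cone is fully home in the cup, has been rocked both ways and is standing free. I handed the job in at about 20 s of the 70 s; no verdict comes back.

- **Seating:** I rested it on the lugs at about 8 N and turned it 0.3 rad anticlockwise until the contact force vanished. I then lowered it about 8 mm until it seated, pressing about 4 N, with no side force. I released it there for a moment before regripping.
- **Rocking:** I rocked it about 30° anticlockwise, then about 30° clockwise of where it rested. The tool height stayed the same and I pressed with no more than about 8 N. I then swung it back, released it and lifted the tool clear.
- **Last checks:** The final wrist picture shows the cone flush and concentric in the cup with its grip plate back at the middle angle. The wrist force was near zero.
- **What disagreed or was not measured:**
  - The reaction torque flipped between the two ends of the rock (about +0.08 and −0.03 N·m). It was roughly the spring's size but noisy, with the opposite sign to what I expected.
  - The drive angle could not be read directly, so I inferred it from the foot sitting between the lugs.
  - I did not re-measure the big cone and the other objects at the end. The carry path was planned to clear them.

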